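Turn the sample carton to the press bar

TASK

The gift carton by the low steel press bar is due for its next pressing: turn it so that the side with the big white label meets the bar, and leave it standing upright on the table with that side flush against the bar's upright face, no part of the label side past the bar's ends. Let go of it, and leave the round tin beside it where it stands.

Things in the scene. Friction and masses are not known exactly. Their poses are not given: they have to be found in the camera images.
- carton_mid (a point): Upright gift carton of brown board, 50 x 62 mm, 55 mm high (thin bow on top to 66 mm, not solid), 0.12 kg. Point: its centre, 27.5 mm above the underside. Own z up, x across the 50 mm, y across the 62 mm; the -x side (62 mm wide) bears the big white label. Starts 85 to 140 mm out from the bar; about 60 to 120 degrees counter-clockwise from above turns the label to the bar.
- carton_label (a point): The centre of the carton's white-labelled side, 25 mm from the carton's centre along its own -x and 27.5 mm above its underside; axes as the carton's.
- press_bar: Plain bent steel angle fixed to the table: upright leg 140 mm long, 18 mm high, 5 mm thick, flat foot behind it (-y side), 34 mm deep in all, screw heads to 8 mm. Origin on the table, mid-length, in the plane of the upright's free face; x along the bar, y out of the free face towards the carton, z up. Fingers holding a carton's upper part pass above it.
- tin_mid (a point): Round small tin, 66 mm across and 57 mm high, 0.12 kg, standing on the table beyond the carton, 270 to 320 mm out from the bar. The point is its centre, 28.5 mm above its underside. To be left alone.
Not all that is in view belongs to the job. Leave any purple or turquoise look-alike of the part that bears carton_mid alone.

How it is judged:
By the outcome, as a careful person would: the job done as asked, in the order asked, and still so for the second after the job is handed in, with the robot touching nothing.
It also fails if it takes over 38 s, if anything falls off the work surface, if the arm or the gripper's body presses on something with over 40 N, if the wrist force passes 120 N, or if a joint passes its speed limit or range.

ROBOT

A 7-joint arm with a two-finger parallel gripper is mounted at the origin on a cart in front of the work surface, level with it; the furniture and walls round the work are solid. World frame = base frame: x ahead of the robot, y to its left, z up, the work surface at z = 0. Lengths are in m, angles in rad, forces in N, time in s.
With the tool pointing down it reaches from about 0.425 to 0.925 m from the base axis. Payload 6.8 kg.
Tool frame: the origin (TCP) lies on the centre line of the jaws, within the pads' length; the fingertips stand 25 mm ahead of it and the grasp point (between the pads) lies 6 mm ahead of it; z points along the fingers, y is the line along which they close (so a half turn about z gives the same grasp; the last joint's range is limited). The gripper opens to 85 mm and grips with 20 to 120 N. Pads are 22 mm wide; open, the fingers measure 114 mm over their backs; the gripper's body (76 mm by 85 mm) begins 54 mm behind the grasp point. The pads swing forward as they close: fully open they stand 13 mm farther back than shut.
Start: joints at [-0.108, 0.477, 0.022, 1.555, -0.011, 1.109, -0.083], TCP at [0.675, 0, 0.256] pointing down, gripper open.
Joint ranges: [-2.96, 2.96], [-0.34, 2.1], [-1.41, 1.46], [0.24, 2.44], [-1.37, 4.51], [0.17, 1.92], [-2.96, 2.96]. Speed limits (rad/s): [2.39, 2.39, 3.14, 3.14, 3.14, 3.14, 3.14].

INTERFACE

Orientations are given as a rotation vector (axis times angle).
In Python, from bench import telemetry, grab_frame, job gives the robot as it stands.
- The arm moves only by the tool apply_moves, never from a script. Its argument "rows" is a list of rows, each a list of 2 entries, a list of its own where there are three numbers: the shift along the tool's x, y, z each as a share of 250 mm, from -1 to 1, then the turn, a rotation vector about the tool's x, y, z each as a share of pi rad, from -1 to 1. A call has 1 to 10 rows; each row is the pose to reach, as a shift and turn from the pose commanded when the call began, along the tool's axes at that moment, turning the shorter way round; what a row does not reach only later rows make up. A row lasts 1/8 s, in which the tool goes at most 62.5 mm and 10.7 degrees, less where a joint would pass 70% of its speed; a pose out of reach is approached as far as the arm can. A call with a number of a shift or a turn outside -1 to 1 is refused whole. A call with a gripper value outside its range is refused whole. "jaw" is the gripper's target within -1 to 1 (fully open at 1, half-way at 0, shut at -1), set as the call begins (left out, the last holds). The fingers move at their own pace and stop on an object; "newtons" is the grip in N (left out, the last holds). Time passes only in rows, so rows that repeat a pose let the fingers close. It gives the time, the measured TCP pose, the force, the opening and the grip force at its end, in the units of the state.
- telemetry.get_obs(): the state, without advancing time (a new reading comes with each control period).
- grab_frame(name): name is "scene" or "side" or "wrist"; returns a dict with "frame" (384x512x3 uint8, red, green, blue), "vertical_fov" (degrees; the focal length in pixels is half the picture's height over the tangent of half this angle, whatever the lens; pixels are square), "cx", "cy" (the principal point, pixels), "origin" and "attitude" of the camera in the world. Camera axes: x right, y up, looking along -z (the intrinsics and any distortion apply to the point x, -y, -z); pixel columns grow to the right and rows downward; lengths in m; the calibration is good to about 2 mm. A picture is of the moment at which its call begins. There is no depth.
- job.hand_in(): hands the job in; it is judged then, once.
The state is a dict: "clock": time; "joints": joint angles; "qvel": joint speeds; "tau": joint torques, N m; "tcp_pos": TCP position; "orientation": TCP orientation; "contact_force": force on the tool from outside, world axes, zero at the start; "moment": the same for the moment, N m; "grip_width": finger opening in m; "gripper_force": force on a finger pad.
Only numpy, scipy, OpenCV 4.12 (cv2) and the standard library are available. Lean on these libraries where they do the work, as an engineer would, in place of code of your own. Each camera call takes 0.05 s, during which the arm holds its last target. There are 200 camera calls.

## Working session

There is one attempt and no reset: what is moved stays moved. The work goes in short steps, Python scripts to look and compute and a tool call to move; the robot and the scene stay as the last step left them, time stands still between calls to the robot, and variables do not carry over. Pictures are saved under pics/ and viewed, at most 13 in all, crops included, and the job is handed in when it is done.

Besides the shell and the picture viewer there is one more tool, called after "Request:" in YAML: its name, and indented under it one key for each argument. apply_moves: Moves the arm, as the interface text tells. Its arguments: {"type":"object","properties":{"rows":{"type":"array"},"jaw":{"type":"number"},"newtons":{"type":"number"}},"required":["rows"]}

```bash
mkdir -p pics; ls
cat > h.py <<'E'
import numpy as np, cv2
from bench import telemetry, grab_frame, job
def shot(n,fn):
    d=grab_frame(n); cv2.imwrite('pics/'+fn,cv2.cvtColor(d['frame'],cv2.COLOR_RGB2BGR)); np.save('pics/'+fn[:-4]+'.npy',d,allow_pickle=True); return d
def ld(fn): return np.load('pics/'+fn+'.npy',allow_pickle=True).item()
def ray(d,u,v,z):
    f=d['frame'].shape[0]/2/np.tan(np.radians(d['vertical_fov'])/2)
    A=np.array(d['attitude'],float)
    if A.shape==(3,):
        A=cv2.Rodrigues(A)[0]
    r=A@np.array([(u-d['cx'])/f,-(v-d['cy'])/f,-1]); o=np.array(d['origin'])
    return o+r*(z-o[2])/r[2]
E
python3 - <<'E'
from h import *
a=shot('scene','s0.png');b=shot('side','d0.png');c=shot('wrist','w0.png')
for d in(a,b,c): print({k:v for k,v in d.items() if k!='frame'})
im=np.vstack([np.hstack([cv2.imread(f'pics/{x}0.png') for x in 'sd'])]);
cv2.imwrite('pics/m0.png',cv2.resize(im,(800,300)))
print(telemetry.get_obs())
E
```

```text
pics
{'vertical_fov': 55.28598065561927, 'cx': 257.99967074776293, 'cy': 191.95657759397662, 'origin': array([ 0.23923625, -0.48284921,  0.48303238]), 'attitude': array([ 0.99991907, -0.2332302 , -0.43864899])}
{'vertical_fov': 42.1223114233248, 'cx': 263.4775419641995, 'cy': 193.57682972970787, 'origin': array([0.3459215 , 0.84959145, 0.67999499]), 'attitude': array([ 0.18034309, -1.21566348, -2.62983157])}
{'vertical_fov': 69.98868548289803, 'cx': 256.6789766943634, 'cy': 194.63573357862907, 'origin': array([0.67457216, 0.07828396, 0.37241449]), 'attitude': array([-3.12216482e-01,  1.81984215e-03,  1.96677821e-04])}
{'clock': 0.15, 'joints': array([-0.10809247,  0.47760464,  0.02232692,  1.55620801, -0.01149692,
        1.10927842, -0.08310131]), 'qvel': array([-5.85349313e-04, -2.51602250e-03, -1.83192637e-03, -3.69519440e-03,
       -7.16234200e-05,  2.88276369e-03, -1.12116637e-03]), 'tau': array([ 1.55385478e-03, -5.96924365e+01,  1.60940632e+00, -2.81490952e+01,
        1.26662746e-02,  6.56643446e-03,  5.58682734e-05]), 'tcp_pos': array([6.74589374e-01, 3.57690711e-06, 2.55559283e-01]), 'orientation': array([-2.22077059e+00, -2.22083283e+00,  1.61734946e-03]), 'contact_force': array([ 0.68749158, -0.67332567, -0.46923888]), 'moment': array([-0.01988927,  0.02838781,  0.00192497]), 'gripper_force': 0.0, 'grip_width': 0.08566740661835855}
```

View pics/s0.png

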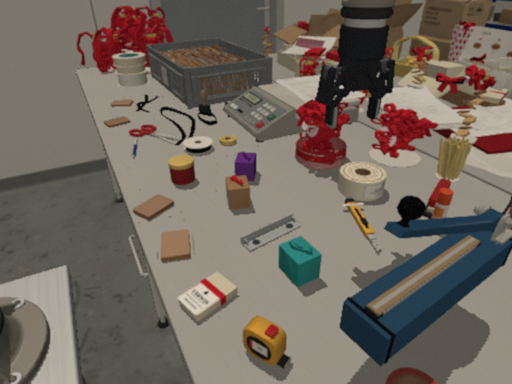

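View pics/w0.png

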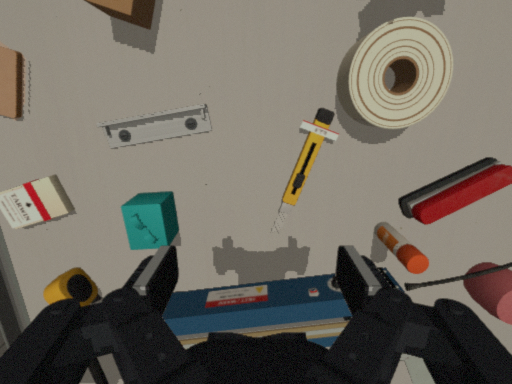

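The scene view shows three cartons: brown at (238,192), purple at (245,166) and turquoise at (300,260). The bar is at (270,232) and the tin at (181,170). Brown board fits the description, so I'll confirm it in a crop.

Run:
```python
from h import *
s=cv2.imread('pics/s0.png')[145:275,150:340]
cv2.imwrite('pics/c0.png',cv2.resize(s,None,fx=4.2,fy=4.2,interpolation=cv2.INTER_CUBIC)[:600,:800])
a=ld('s0');w=ld('w0')
for n,p,z in [('carton',(238,192),.05),('purple',(245,166),.05),('turq',(300,260),.05),('barA',(242,239),0.018),('barB',(299,222),.018),('tin',(181,160),.057)]: print(n,ray(a,*p,z).round(3))
for n,p,z in [('barA',(103,124),.018),('barB',(207,105),.018),('turq',(148,220),.055)]: print('w',n,ray(w,*p,z).round(3))
```

```text
carton [0.517 0.164 0.05 ]
purple [0.585 0.27  0.05 ]
turq [ 0.518 -0.09   0.05 ]
barA [0.47  0.045 0.018]
barB [0.601 0.039 0.018]
tin [0.448 0.366 0.057]
w barA [0.481 0.057 0.018]
w barB [0.613 0.08  0.018]
w turq [ 0.538 -0.058  0.055]
```

View pics/c0.png

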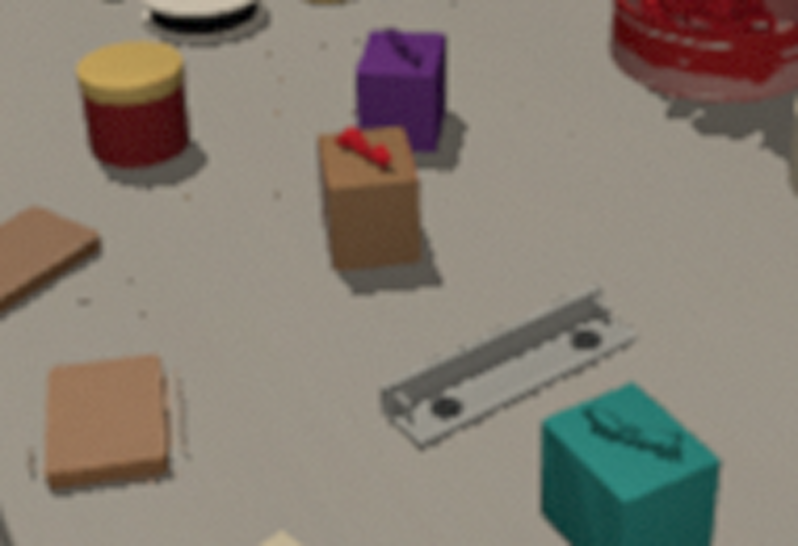

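View pics/d0.png

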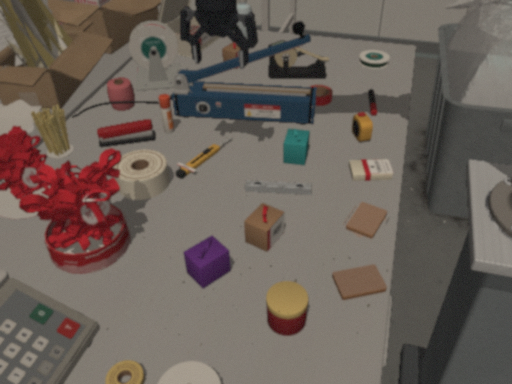

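The crop shows the brown carton with a red bow at scene (238,192). In the side view the white label is at (278,228), facing the robot (−x). This is the right carton; the purple and turquoise ones are the look-alikes. Next I'll move the wrist camera closer.

Request:
apply_moves:
  rows:
    - [[0.52,-0.56,0],[0,0,0]]
    - [[0.52,-0.56,0],[0,0,0]]
    - [[0.52,-0.56,0],[0,0,0]]
    - [[0.52,-0.56,0],[0,0,0]]
    - [[0.52,-0.56,0],[0,0,0]]
    - [[0.52,-0.56,0],[0,0,0]]
    - [[0.52,-0.56,0],[0,0,0]]
  jaw: 1

```text
clock: 1.02
tcp_pos: [0.5358, 0.1288, 0.2561]
orientation: [2.224, 2.219, -0.0]
contact_force: [0.7, -0.5, -0.3]
grip_width: 0.0855
gripper_force: 0.0
```

Run:
```python
from h import *
w=shot('wrist','w1.png'); o=telemetry.get_obs(); print(o['clock'],o['tcp_pos'],o['orientation'],w['origin'],w['attitude'])
a=ld('s0')
for p in [(241.7,240),(293,214)]: print(ray(a,*p,.018).round(3))
cv2.imwrite('pics/w1b.png',cv2.resize(cv2.imread('pics/w1.png'),(800,600),interpolation=cv2.INTER_CUBIC))
```

```text
1.075 [0.53567064 0.12903732 0.2560886 ] [ 2.22348882e+00  2.21925453e+00 -4.07308037e-04] [0.53587775 0.20712815 0.37306353] [-0.31245994  0.00059691 -0.00234373]
[0.468 0.042 0.018]
[0.606 0.07  0.018]
```

View pics/w1b.png

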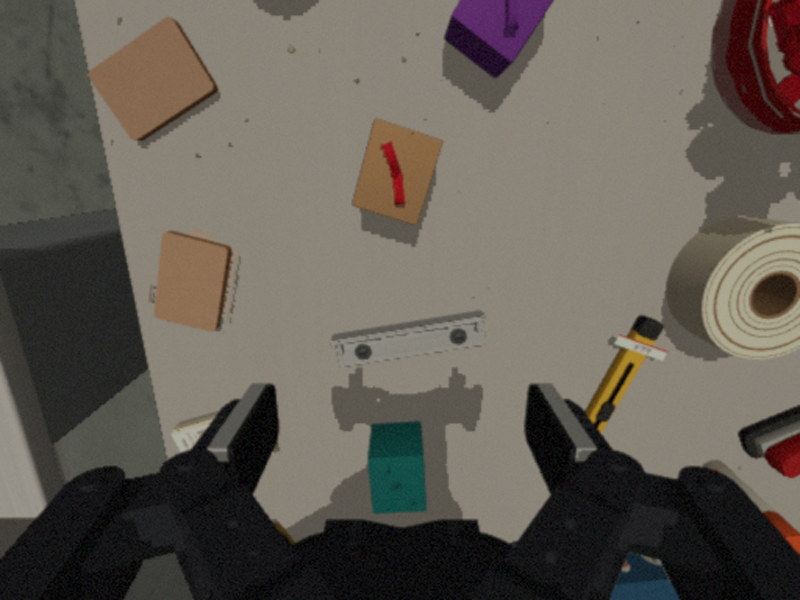

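The wrist view (800×600 copy) shows the brown carton's top with corners near (377,119), (442,141), (418,224) and (353,205). The bar's upright runs from (331,340) to (484,313).

Run:
```python
from h import *
w=ld('w1');a=ld('s0');im=w['frame']
hsv=cv2.cvtColor(im,cv2.COLOR_RGB2HSV)
m=np.zeros(im.shape[:2],np.uint8); m[70:150,215:290]=(hsv[70:150,215:290,1]>85)*255
c=max(cv2.findContours(m,0,2)[0],key=cv2.contourArea); r=cv2.minAreaRect(c); q=cv2.boxPoints(r); print(q.round(1))
P=np.array([ray(w,*p,.055)[:2] for p in q]); print(P.round(4), 'ctr',P.mean(0)); e=np.diff(np.vstack([P,P[:1]]),axis=0); print(np.linalg.norm(e,axis=1),np.degrees(np.arctan2(e[:,1],e[:,0])))
g=cv2.cvtColor(im,cv2.COLOR_RGB2GRAY)
cv2.imwrite('pics/bar.png',cv2.resize(im[190:245,200:325,::-1],None,fx=6.4,fy=6.4,interpolation=cv2.INTER_CUBIC))
for p in [(331,340),(484,313),(377,119),(442,141),(418,224),(353,205)]: print(ray(w,p[0]/1.5625,p[1]/1.5625,.018 if p[1]>300 else .055).round(4))
```

```text
[[223.  131. ]
 [239.8  75.1]
 [283.5  88.3]
 [266.8 144.1]]
[[0.4976 0.1803]
 [0.5178 0.2386]
 [0.5649 0.2254]
 [0.5473 0.1654]] ctr [0.53189805 0.20241805]
[0.06172219 0.04893149 0.06250958 0.05192452] [  70.84725713  -15.66472305 -106.37041071  163.34545275]
[0.4727 0.0588 0.018 ]
[0.6082 0.0841 0.018 ]
[0.5194 0.2376 0.055 ]
[0.5643 0.2234 0.055 ]
[0.5482 0.1663 0.055 ]
[0.5009 0.1801 0.055 ]
```

View pics/bar.png

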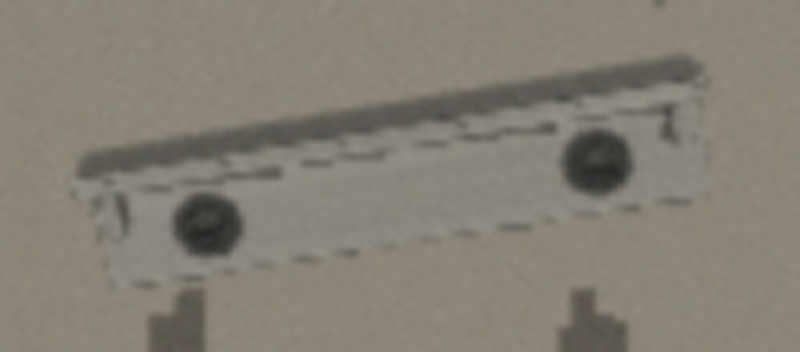

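The crop shows the bar's free face as the dark strip, with its top edge along crop (80,180)–(700,85) and its foot edge along (82,153)–(690,55).

Run:
```python
from h import *
w=ld('w1')
for n,pts,z in [('top',[(78,180),(703,85)],.018),('foot',[(80,152),(692,55)],0)]:
    A,B=[ray(w,200+u/6.4,190+v/6.4,z)[:2] for u,v in pts]; d=B-A; L=np.linalg.norm(d); t=d/L; nrm=np.array([-t[1],t[0]])
    C=np.array([.5319,.2024]); M=(A+B)/2
    print(n,A.round(4),B.round(4),'L',L,'ang',np.degrees(np.arctan2(*d[::-1])),'mid',M,'dist',(C-M)@nrm,'along',(C-M)@t,'goal',M+nrm*.025)
```

```text
top [0.4732 0.058 ] [0.6086 0.0798] L 0.137112450488654 ang 9.122188761923958 mid [0.54087465 0.068902  ] dist 0.1332324287265895 along 0.01230368757727149 goal [0.53691114 0.09358581]
foot [0.4708 0.0574] [0.6094 0.0805] L 0.1404553241568081 ang 9.458040583953359 mid [0.54009876 0.06892803] dist 0.13300483968501575 along 0.013845507010405964 goal [0.53599063 0.09358819]
```

Request:
apply_moves:
  rows:
    - [[0.29,-0.015,0.2],[0,0,0.593]]
    - [[0.29,-0.015,0.2],[0,0,0.593]]
    - [[0.29,-0.015,0.3],[0,0,0.593]]
    - [[0.29,-0.015,0.4],[0,0,0.593]]
    - [[0.29,-0.015,0.4],[0,0,0.593]]
    - [[0.29,-0.015,0.4],[0,0,0.593]]
    - [[0.29,-0.015,0.4],[0,0,0.593]]
    - [[0.29,-0.015,0.4],[0,0,0.593]]
    - [[0.29,-0.015,0.4],[0,0,0.593]]
    - [[0.29,-0.015,0.4],[0,0,0.593]]

```text
clock: 2.33
tcp_pos: [0.5317, 0.2021, 0.1562]
orientation: [3.106, -0.468, 0.0]
contact_force: [-0.8, 0.7, 0.2]
grip_width: 0.0853
gripper_force: 0.0
```

Request:
apply_moves:
  rows:
    - [[0,0,0],[0,0,0]]
    - [[0,0,0],[0,0,0]]
    - [[0,0,0],[0,0,0]]

```text
clock: 2.7
tcp_pos: [0.5314, 0.2024, 0.1563]
orientation: [-3.108, 0.455, 0.0]
contact_force: [-0.1, -0.0, -0.1]
grip_width: 0.0858
gripper_force: 0.0
```

Run:
```python
from h import *
w=shot('wrist','w2.png'); o=telemetry.get_obs(); print(o['clock'],o['tcp_pos'],o['joints'].round(2)); print(cv2.Rodrigues(o['orientation'])[0].round(3))
```

```text
2.75 [0.53136984 0.20236187 0.15632214] [-0.73  0.43  0.33  1.92 -0.19  0.81 -2.16]
[[ 0.958 -0.287  0.   ]
 [-0.287 -0.958  0.   ]
 [-0.    -0.    -1.   ]]
```

View pics/w2.png

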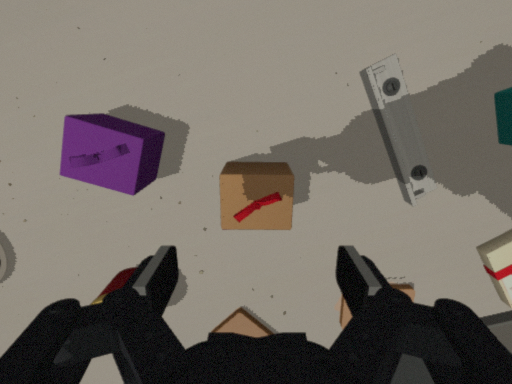

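The carton sits squarely between the fingers: its top spans columns 220–293 around the centre column 257, with its edges parallel to the pads. I'll descend and grip.

Request:
apply_moves:
  rows:
    - [[0,0,0.15],[0,0,0]]
    - [[0,0,0.3],[0,0,0]]
    - [[0,0,0.4],[0,0,0]]
    - [[0,0,0.456],[0,0,0]]
    - [[0,0,0.456],[0,0,0]]
    - [[0,0,0.456],[0,0,0]]

```text
clock: 3.5
tcp_pos: [0.532, 0.2027, 0.0433]
orientation: [-3.107, 0.457, -0.002]
contact_force: [0.6, -0.2, -0.3]
grip_width: 0.0854
gripper_force: 0.0
```

Request:
apply_moves:
  rows:
    - [[0,0,0],[0,0,0]]
    - [[0,0,0],[0,0,0]]
    - [[0,0,0],[0,0,0]]
    - [[0,0,0],[0,0,0]]
    - [[0,0,0],[0,0,0]]
    - [[0,0,0],[0,0,0]]
    - [[0,0,0],[0,0,0]]
    - [[0,0,0],[0,0,0]]
  jaw: -1
  newtons: 30

```text
clock: 4.5
tcp_pos: [0.5319, 0.2028, 0.0433]
orientation: [-3.107, 0.457, -0.002]
contact_force: [-1.8, -1.1, 7.0]
grip_width: 0.0621
gripper_force: 33.3
```

Request:
apply_moves:
  rows:
    - [[0,0,-0.12],[0,0,0]]
    - [[0,0,-0.12],[0,0,-0.05]]
    - [[0.03,0.1,-0.12],[0,0,-0.644]]
    - [[0.05,0.15,-0.12],[0,0,-0.644]]
    - [[0.07,0.2,-0.12],[0,0,-0.644]]
    - [[0.08,0.25,-0.12],[0,0,-0.644]]
    - [[0.1,0.3,-0.12],[0,0,-0.644]]
    - [[0.108,0.341,-0.12],[0,0,-0.644]]
    - [[0.108,0.341,-0.12],[0,0,-0.644]]
    - [[0.108,0.341,-0.12],[0,0,-0.644]]

```text
clock: 5.75
tcp_pos: [0.5325, 0.1127, 0.0724]
orientation: [2.432, 1.988, -0.0]
contact_force: [-0.5, -1.1, -1.3]
grip_width: 0.0616
gripper_force: 33.8
```

Run:
```python
from h import *
o=telemetry.get_obs(); print(o['clock'],o['tcp_pos'],o['joints'].round(2)); R=cv2.Rodrigues(o['orientation'])[0];print(R.round(3),np.degrees(np.arctan2(R[1,1],R[0,1])))
```

```text
5.75 [0.53250448 0.1126505  0.07241996] [-0.2   0.52 -0.16  2.    0.13  0.63 -0.64]
[[ 0.199  0.98   0.   ]
 [ 0.98  -0.199 -0.   ]
 [-0.     0.    -1.   ]] -11.473695453543671
```

Request:
apply_moves:
  rows:
    - [[0,0,0],[0,0,-0.115]]
    - [[0,0,0],[0,0,-0.115]]
    - [[0,0,0],[0,0,-0.115]]
    - [[0,0,0],[0,0,-0.115]]

```text
clock: 6.25
tcp_pos: [0.5325, 0.113, 0.0723]
orientation: [2.046, 2.384, -0.0]
contact_force: [-0.0, 1.0, -0.0]
grip_width: 0.0614
gripper_force: 33.7
```

Run:
```python
from h import *
o=telemetry.get_obs(); print(o['clock'],o['tcp_pos'],o['contact_force']); R=cv2.Rodrigues(o['orientation'])[0];print(R.round(3),np.degrees(np.arctan2(R[1,1],R[0,1])))
d=shot('side','d3.png');s=shot('scene','s3.png');w=shot('wrist','w3.png')
a=cv2.resize(cv2.imread('pics/d3.png')[130:260,220:350],(400,400),interpolation=cv2.INTER_CUBIC)
b=cv2.resize(cv2.imread('pics/s3.png')[150:280,190:320],(400,400),interpolation=cv2.INTER_CUBIC)
cv2.imwrite('pics/m3.png',np.hstack([a,b]))
```

```text
6.25 [0.53254153 0.11295119 0.07232579] [-0.0485627   0.97133602 -0.02506791]
[[-0.151  0.988  0.   ]
 [ 0.988  0.151 -0.   ]
 [-0.    -0.    -1.   ]] 8.701787888974346
```

View pics/m3.png

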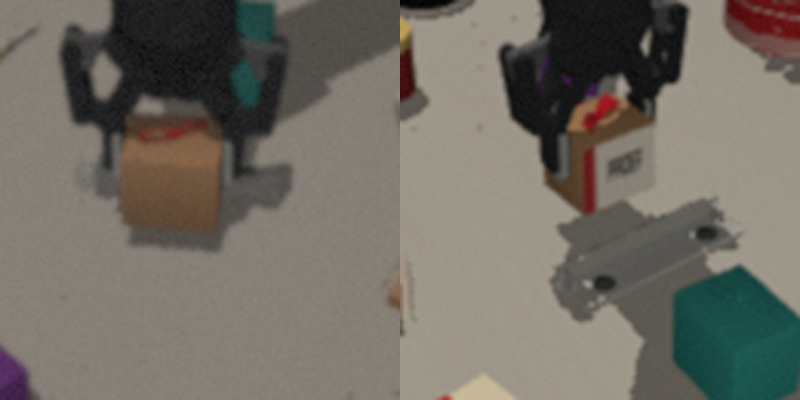

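The label, with its red stripe, faces the bar at right-hand panel (625,165). Now I'll lower and approach.

Request:
apply_moves:
  rows:
    - [[0,0,0.06],[0,0,-0.003]]
    - [[0,0,0.108],[0,0,-0.003]]
    - [[-0.03,0,0.108],[0,0,-0.003]]
    - [[-0.05,0,0.108],[0,0,-0.003]]
    - [[-0.064,0,0.108],[0,0,-0.003]]
    - [[-0.064,0,0.108],[0,0,-0.003]]
    - [[-0.064,0,0.108],[0,0,-0.003]]

```text
clock: 7.28
tcp_pos: [0.5351, 0.0974, 0.0454]
orientation: [2.031, 2.397, 0.001]
contact_force: [-0.2, 0.5, -1.6]
grip_width: 0.0614
gripper_force: 33.9
```

Request:
apply_moves:
  rows:
    - [[-0.006,0,0],[0,0,0]]
    - [[-0.012,0,0],[0,0,0]]
    - [[-0.016,0,0],[0,0,0]]
    - [[-0.016,0,0],[0,0,0]]

```text
clock: 7.78
tcp_pos: [0.5355, 0.0944, 0.0454]
orientation: [-2.029, -2.397, -0.001]
contact_force: [-1.5, 4.2, 1.2]
grip_width: 0.0616
gripper_force: 33.9
```

Request:
apply_moves:
  rows:
    - [[-0.004,0,0],[0,0,0]]
    - [[-0.006,0,0],[0,0,0]]
    - [[-0.006,0,0],[0,0,0]]

```text
clock: 8.15
tcp_pos: [0.5355, 0.0943, 0.0455]
orientation: [-2.027, -2.398, -0.003]
contact_force: [-2.8, 6.4, 0.7]
grip_width: 0.0617
gripper_force: 34.0
```

Run:
```python
from h import *
o=telemetry.get_obs(); print(o['clock'],o['tcp_pos'],o['contact_force'],o['moment']); R=cv2.Rodrigues(o['orientation'])[0];print(np.degrees(np.arctan2(R[1,1],R[0,1])))
```

```text
8.15 [0.53553265 0.09425616 0.0454543 ] [-2.84609727  6.3526278   0.65183614] [1.66961323 0.57045563 0.15878298]
9.578065404097293
```

Request:
apply_moves:
  rows:
    - [[0,0,0.006],[0,0,0]]
    - [[0,0,0.01],[0,0,0]]
    - [[0,0,0.01],[0,0,0]]
    - [[0,0,0.01],[0,0,0]]

```text
clock: 8.65
tcp_pos: [0.5359, 0.0943, 0.0433]
orientation: [-2.027, -2.398, -0.004]
contact_force: [-2.6, 7.7, 2.4]
grip_width: 0.0617
gripper_force: 34.3
```

Request:
apply_moves:
  rows:
    - [[0,0,0],[0,0,0]]
    - [[0,0,0],[0,0,0]]
    - [[0,0,0],[0,0,0]]
    - [[0,0,0],[0,0,0]]
    - [[0,0,0],[0,0,0]]
    - [[0,0,0],[0,0,0]]
    - [[0,0,0],[0,0,0]]
    - [[0,0,0],[0,0,0]]
  jaw: 1

```text
clock: 9.65
tcp_pos: [0.536, 0.0919, 0.0428]
orientation: [-2.031, -2.397, -0.0]
contact_force: [1.1, 0.3, -0.1]
grip_width: 0.0851
gripper_force: 0.0
```

Request:
apply_moves:
  rows:
    - [[0,0,-0.1],[0,0,0]]
    - [[0,0,-0.3],[0,0,0]]
    - [[0,0,-0.5],[0,0,0]]
    - [[0,0,-0.5],[0,0,0]]
    - [[0,0,-0.5],[0,0,0]]

```text
clock: 10.28
tcp_pos: [0.5356, 0.0917, 0.1675]
orientation: [-2.031, -2.397, 0.001]
contact_force: [-0.4, 0.2, -0.7]
grip_width: 0.0855
gripper_force: 0.0
```

Run:
```python
from h import *
o=telemetry.get_obs(); print(o['clock'],o['tcp_pos'])
for n,k in (('side','d'),('scene','s'),('wrist','w')): shot(n,k+'4.png')
b=cv2.resize(cv2.imread('pics/s4.png')[150:280,190:320],(400,400),interpolation=cv2.INTER_CUBIC)
a=cv2.resize(cv2.imread('pics/d4.png')[130:260,220:350],(400,400),interpolation=cv2.INTER_CUBIC)
cv2.imwrite('pics/m4.png',np.hstack([a,b]))
w=ld('w4');im=w['frame'];hsv=cv2.cvtColor(im,cv2.COLOR_RGB2HSV)
m=((hsv[...,0]<20)&(hsv[...,1]>85)&(hsv[...,2]>60)).astype(np.uint8)*255
for c in cv2.findContours(m,0,2)[0]:
    if cv2.contourArea(c)<300: continue
    r=cv2.minAreaRect(c);q=cv2.boxPoints(r);P=np.array([ray(w,*p,.055)[:2] for p in q]);e=np.diff(np.vstack([P,P[:1]]),axis=0)
    print(r[0],P.mean(0).round(4),np.linalg.norm(e,axis=1).round(4),np.degrees(np.arctan2(e[:,1],e[:,0])).round(1))
```

```text
10.275 [0.53556453 0.09165408 0.16748788]
(258.5, 190.0) [0.5348 0.0994] [0.0596 0.0583 0.0642 0.0584] [   9.5  -78.2 -170.5   97.3]
(76.5441665649414, 135.69496154785156) [0.3795 0.1202] [0.0719 0.0515 0.0728 0.056 ] [  69.8   -8.2 -106.5  170.1]
```

View pics/m4.png

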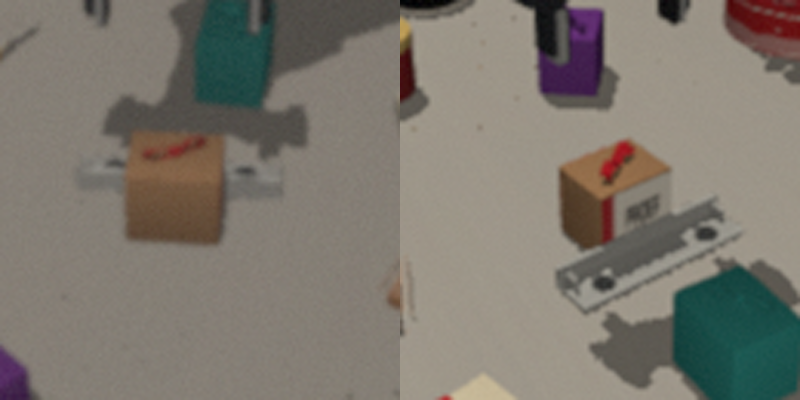

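View pics/w4.png

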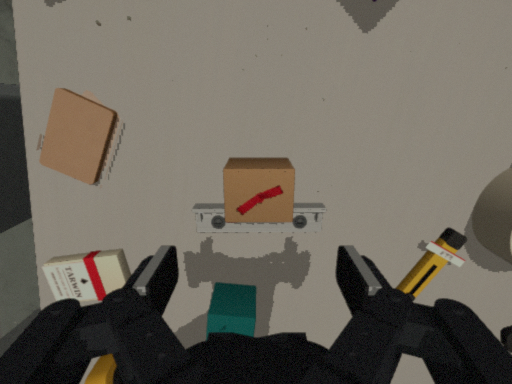

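The carton stands with its label side at the bar, centred between the bar's ends: in the wrist view the carton spans columns 224–294 and the bar 194–325. I'll give it one gentle push from behind with the closed fingertips, so it sits flush.

Request:
apply_moves:
  rows:
    - [[0.24,0,0],[0,0,0]]
    - [[0.24,0,0],[0,0,0]]
    - [[0.24,0,0],[0,0,0]]
    - [[0.24,0,0.1],[0,0,0]]
    - [[0.24,0,0.2],[0,0,0]]
    - [[0.24,0,0.2],[0,0,0]]
    - [[0.24,0,0.35],[0,0,0]]
    - [[0.24,0,0.5],[0,0,0]]
    - [[0.24,0,0.5],[0,0,0]]
    - [[0.24,0,0.5],[0,0,0]]
  jaw: -1
  newtons: 20

```text
clock: 11.68
tcp_pos: [0.5272, 0.1511, 0.0443]
orientation: [2.031, 2.395, 0.002]
contact_force: [-0.5, 1.2, 0.7]
grip_width: -0.0002
gripper_force: 0.0
```

Request:
apply_moves:
  rows:
    - [[-0.03,0,0],[0,0,0]]
    - [[-0.06,0,0],[0,0,0]]
    - [[-0.07,0,0],[0,0,0]]
    - [[-0.07,0,0],[0,0,0]]

```text
clock: 12.18
tcp_pos: [0.5291, 0.1333, 0.043]
orientation: [2.032, 2.396, 0.0]
contact_force: [-0.1, 0.1, 0.0]
grip_width: -0.0
gripper_force: 0.0
```

Request:
apply_moves:
  rows:
    - [[-0.006,0,0],[0,0,0]]
    - [[-0.012,0,0],[0,0,0]]
    - [[-0.016,0,0],[0,0,0]]
    - [[-0.016,0,0],[0,0,0]]

```text
clock: 12.68
tcp_pos: [0.5294, 0.1304, 0.0428]
orientation: [-2.03, -2.397, -0.0]
contact_force: [-1.2, 1.2, 1.1]
grip_width: -0.0001
gripper_force: 1.0
```

Request:
apply_moves:
  rows:
    - [[-0.004,0,0],[0,0,0]]
    - [[-0.006,0,0],[0,0,0]]
    - [[-0.006,0,0],[0,0,0]]

```text
clock: 13.05
tcp_pos: [0.5293, 0.1301, 0.0429]
orientation: [-2.028, -2.397, -0.002]
contact_force: [-3.0, 5.0, 1.3]
grip_width: -0.0
gripper_force: 2.9
```

The push stopped at about 5 N, so the carton is hard against the bar. I'll retreat straight out and then up.

Request:
apply_moves:
  rows:
    - [[0.04,0,0],[0,0,0]]
    - [[0.12,0,0],[0,0,0]]
    - [[0.12,0,0],[0,0,0]]
    - [[0.12,0,-0.2],[0,0,0]]
    - [[0.12,0,-0.4],[0,0,0]]
    - [[0.12,0,-0.5],[0,0,0]]
    - [[0.12,0,-0.5],[0,0,0]]
    - [[0.12,0,-0.5],[0,0,0]]

```text
clock: 14.05
tcp_pos: [0.5244, 0.1574, 0.1669]
orientation: [-2.031, -2.396, 0.002]
contact_force: [-0.1, -0.1, 0.5]
grip_width: -0.0001
gripper_force: 0.0
```

Run:
```python
from h import *
for n,k in (('side','d'),('scene','s')): shot(n,k+'5.png')
b=cv2.resize(cv2.imread('pics/s5.png')[150:280,190:320],(400,400),interpolation=cv2.INTER_CUBIC)
a=cv2.resize(cv2.imread('pics/d5.png')[130:260,220:350],(400,400),interpolation=cv2.INTER_CUBIC)
cv2.imwrite('pics/m5.png',np.hstack([a,b]))
```

```text
(no output)
```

View pics/m5.png

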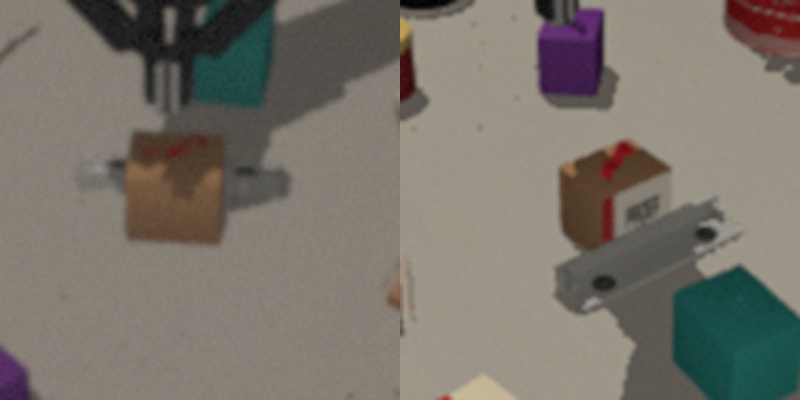

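The carton stands upright and in the same place as before the push, label to the bar and within the bar's ends, and the gripper is clear of it.

```bash
python3 -c "
from bench import job
print(job.hand_in())"
```

```text
the job is handed in; nothing more can be done
None
```

The brown carton stands upright with its label side against the bar's face and within the bar's ends, the gripper has let go and is clear, the tin was never touched, and the job is handed in at about 14 s (no verdict was returned).

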